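# Clear the length counter and zero it for the next piece

## Robot

A 6-joint arm with a two-finger parallel gripper is mounted at the origin on the work surface. World frame = base frame: x ahead of the robot, y to its left, z up, the work surface at z = 0. Lengths are in mm, angles in degrees, forces in N, time in s.
With the tool pointing down it reaches from about 300 to 850 mm from the base axis. Payload 4.2 kg.
Tool frame: the origin (TCP) lies midway between the tips of the shut fingers; the grasp point (between the pads) lies 19 mm behind it; z points along the fingers, y is the line along which they close (so a half turn about z gives the same grasp; the last joint's range is limited). The gripper opens to 91 mm and grips with 3 to 60 N. Pads are 32 mm wide; open, the fingers measure 118 mm over their backs; the gripper's body (76 mm by 178 mm) begins 60 mm behind the grasp point.
Start: joints at [69.385, 18.312, 89.639, -0, 72.044, -1.146], TCP at [191.65, 542.138, 213.976] pointing down, gripper open.
Joint ranges: [-177.97, 177.97], [-48.28, 115.42], [12.27, 149.76], [-77.06, 257.06], [2.81, 150.46], [-146.56, 146.56]. Speed limits (degrees/s): [147.25, 147.25, 180, 180, 180, 180].

## Interface

Orientations are given as [roll, pitch, yaw] about the fixed x, y, z axes, in that order (R = Rz(yaw) Ry(pitch) Rx(roll)).
In Python, from workcell import env gives the robot as it stands.
- The arm moves only by the tool send_rows, never from a script. Its argument "steps" is a list that holds one entry, the list of rows, each a list of 5 numbers: the shift along the tool's x, y, z scaled (see below), then the turn about the tool's z scaled (see below), then the opening, from 0 (shut) to 1 (fully open). In form: [[[dx, dy, dz, yaw, fingers], ...]]. A call has 1 to 5 rows; each row shifts and turns the commanded pose from where the row before left it, along the tool's axes as they then stand; what a row does not reach is not made up. The controller multiplies each number of a shift by 0.04 m and each number of a turn by 0.12 rad. A row lasts 1/12 s, in which the tool goes at most 41.7 mm and 7.16 degrees, less where a joint would pass 70% of its speed; a pose out of reach is approached as far as the arm can. A call with a number of a shift or a turn outside -1 to 1 is refused whole. A call with a gripper value outside its range is refused whole. The fingers move at their own pace and stop on an object; "squeeze" is the grip in N (left out, the last holds). Time passes only in rows, so rows that do not move let the fingers close. It gives the time, the measured TCP pose, the force, the opening and the grip force at its end, in the units of the state.
- env.state(): the state, without advancing time (a new reading comes with each control period).
- env.grab_frame(name): name is "side" or "top"; returns a dict with "pixels" (480x640x3 uint8, red, green, blue), "depth" (480x640 float32, mm along the optical axis (not along the pixel's ray), 0 where there is no reading), "intrinsics" (3x3 intrinsics, pixels), "dist" ([k1, k2, p1, p2, k3] as OpenCV has them; the pictures are not rectified), "cam_to_world" (4x4, takes a point from camera to world coordinates). Camera axes: x right, y down, z forward; pixel columns grow to the right and rows downward; lengths in mm; the calibration is good to about 2 mm. A picture is of the moment at which its call begins.
- env.job_done(): hands the job in; it is judged then, once.
The state is a dict: "time_s": time; "qpos": joint angles; "qvel": joint speeds; "effort": joint torques, N m; "ee_pos": TCP position; "ee_rot": TCP orientation; "force": force on the tool from outside, world axes, zero at the start; "torque": the same for the moment, N m; "gripper_width": finger opening in mm; "gripper_force": force on a finger pad.
Only numpy, scipy, OpenCV 4.12 (cv2) and the standard library are available. Lean on these libraries where they do the work, as an engineer would, in place of code of your own. Each camera call takes 0.05 s, during which the arm holds its last target. There are 200 camera calls.

## Task

The measured piece of box-section tube is still under the hold-down arm of the bench length counter: swing that arm fully aside and leave it there, lift the tube out and lay it flat in the steel tray without dropping it. Only then, with the tube out of the way, turn the counter's reset knob (the one with the bar grip and pointer nose) anticlockwise all the way back to its zero stop and let go. Leave the round tension knob and the other things on the bench as they are.

Things in the scene. Friction and masses are not known exactly. Their poses are not given: they have to be found in the camera images.
- counter: Fixed length counter on a grey base plate 240 (x) x 280 (y) x 12 mm. Origin on the bench, 5 mm in +x of the plate's centre; at yaw 0 its -x side faces the robot. In its frame (mm): tube saddles at x -65; hold-down pivot post (26 diameter) at x 20, y 0; grey housing x -4 to 108, y 8 to 132, top 70 high, with the reset knob on a white dial at x 50, y 70; round tension knob at x 70, y -55.
- saddles (a point): Midway between two aluminium U saddles, at the height of their floor (42 mm above the bench); axes as the counter's. The saddles lie 60 mm either way along y, each 24 mm long, inside width 34, side walls 8 thick and 12 high; they carry the tube along y. The 96 mm gap between them is open for the fingers; only a small rubber wheel (14 mm wide in x, top 41.5 mm high) stands there under the tube.
- zero_stop (a point): Top centre of the steel zero stop post (8 mm diameter, 12 mm high on the dial), 43 mm from the reset knob's axis on the counter's -x side; the knob's nose rests beside it when home.
- holdown (a joint): Hold-down arm: steel bar 20 wide, 10 thick (underside 80 mm above the bench, its pad 75), turning level about a vertical pivot. 0 = across over the tube (along counter -x); grows anticlockwise seen from above, free end towards counter -y; stop at 1.57 rad = fully aside, clear of the tube. Starts at 0 to 0.35. Friction 0.12 N m, no spring: stays where it is left.
- holdown_grip (a point): Grip point on the upright round black handle peg (16 mm diameter, standing from 90 to 136 mm above the bench) at the free end of the hold-down arm, 128 mm from the pivot axis; this point is 120 mm above the bench. Its -x axis points from the pivot outward along the arm.
- holdown_pivot (a point): Point on the vertical pivot axis of the hold-down arm, 120 mm above the bench.
- tube: Aluminium box-section tube, 200 mm long, 30 x 30 mm outside, 2.5 mm wall, about 0.15 kg. Origin at its centre; its y axis runs along its length. It starts in the saddles, centre 57 mm above the bench, under the hold-down arm.
- tray: Fixed dark steel open tray, 260 (its x) x 128 (its y) x 45 mm high, walls and floor 4 to 5 mm; origin under its centre. It stands on the other side of the robot's centre line from the counter.
- tray_in (a point): Centre of the tray's inner floor (clear inside 252 x 120 mm), axes as the tray's, z up.
- reset_knob (a joint): Reset knob angle: 0 = at the zero stop, nose pointing to the counter's -x side beside the small steel stop post. Grows clockwise seen from above (turn anticlockwise to go home). Starts at 1.0 to 2.8 rad; range 0 to 4.5: may need two or more grasps. Friction about 0.05 N m, no spring: it stays where it is left.
- knob_grip (a point): Grip point on the reset knob's vertical axis, 102.5 mm above the bench, 12 mm below the top of the bar grip. The bar is 62 mm long, 14 mm thick, 36 mm high above a 64 mm diameter, 8 mm thick disc. Bar along this point's x axis; -x points to the nose; the point turns with the knob.
- knob_nose (a point): Tip of the flat pointer nose that sticks out of the reset knob's disc, 49 mm from the knob's axis, about 75 mm above the bench.
- tension_knob (a joint): Angle of the round fluted tension knob (48 mm diameter, 22 high, no bar); not to be turned.
- tension_edge (a point): Point on the top of the round tension knob, 20 mm off its axis, 64.5 mm above the bench; it turns with the knob.
- tape: Bystander: loose grey ring (roll core), 100 mm diameter, 48 high, hole 76 mm; origin under its centre.
- jar: Bystander: loose closed jar, 66 mm diameter, 85 high; origin under its centre.
- carton: Bystander: loose small carton 120 x 90 x 70 mm high; origin under its centre.
Not all that is in view belongs to the job. Of the things like the tube, leave any that is green or red; of the rest the smaller one is meant.

How it is judged:
By the outcome, as a careful person would: the job done as asked, in the order asked, and still so for the second after the job is handed in, with the robot touching nothing.
It also fails if it takes over 72 s, if anything falls off the work surface, if the arm or the gripper's body presses on something with over 40 N, if the wrist force passes 120 N, or if a joint passes its speed limit or range.

## Working session

There is one attempt and no reset: what is moved stays moved. The work goes in short steps, Python scripts to look and compute and a tool call to move; the robot and the scene stay as the last step left them, time stands still between calls to the robot, and variables do not carry over. Pictures are saved under pics/ and viewed, at most 10 in all, crops included, and the job is handed in when it is done.

Besides the shell and the picture viewer there is one more tool, called after "Request:" as name([rows], argument=value, ...), one row to a line, values as JSON. send_rows: Moves the arm, as the interface text tells. Shifts and turns lie within -1 to 1; 1 stands for 0.04 m of shift or 0.12 rad of turn. Its arguments: {"type":"object","properties":{"steps":{"type":"array"},"squeeze":{"type":"number"}},"required":["steps"]}

```bash
mkdir -p pics; ls; python3 - <<'E'
from workcell import env
import cv2,numpy as np
for n in ("top","side"):
    f=env.grab_frame(n); cv2.imwrite(f"pics/{n}0.png",f["pixels"][...,::-1]); np.savez(f"{n}0.npz",**{k:np.array(v) for k,v in f.items()})
    print(n,np.round(f["cam_to_world"],3).tolist(),f["intrinsics"],f["dist"])
s=env.state();print(s)
E
```

```text
pics
top [[0.002, -0.994, 0.109, 314.996], [-1.0, 0.0, 0.017, -22.855], [-0.017, -0.109, -0.994, 1870.807], [0.0, 0.0, 0.0, 1.0]] [[580.67979508   0.         322.85465342]
 [  0.         580.67979508 239.12117325]
 [  0.           0.           1.        ]] [-0.05288865  0.          0.          0.          0.        ]
side [[0.719, -0.341, 0.605, -429.304], [-0.695, -0.352, 0.627, -963.22], [-0.001, -0.872, -0.49, 860.426], [0.0, 0.0, 0.0, 1.0]] [[617.13170826   0.         322.46633719]
 [  0.         617.13170826 237.41827613]
 [  0.           0.           1.        ]] [-0.1326161  0.         0.         0.         0.       ]
{'time_s': 0.1, 'qpos': array([ 6.93848566e+01,  1.83478835e+01,  8.96988027e+01, -8.06537453e-04,
        7.20417152e+01, -1.14634166e+00]), 'qvel': array([-0.02758158, -0.04300961, -0.19105809, -0.03048797,  0.06646175,
        0.04865689]), 'effort': array([ 2.08845355e-03, -4.13331199e+01, -2.32509130e+01,  7.31201191e-02,
        4.22121864e-02, -7.91343200e-05]), 'ee_pos': array([191.49850328, 541.71436817, 213.20943873]), 'ee_rot': array([-1.79911601e+02, -1.00185926e-03,  1.60531447e+02]), 'force': array([ 0.1898677 ,  0.55562295, -0.15485233]), 'torque': array([-0.01337857, -0.01853704, -0.01319552]), 'gripper_force': 0.0, 'gripper_width': 91.09377530002136}
```

View pics/top0.png

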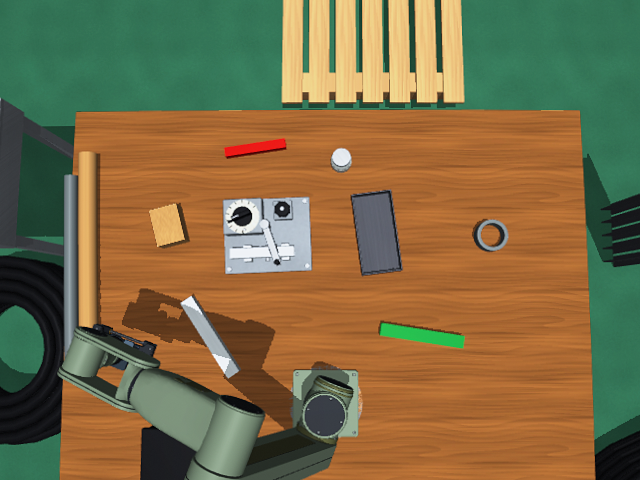

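View pics/side0.png

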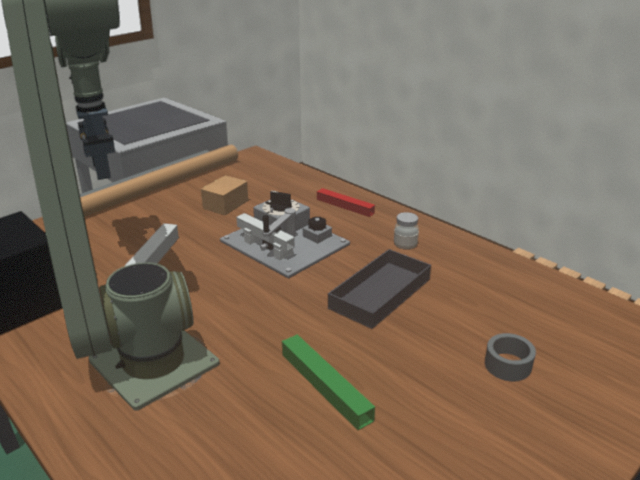

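The top view shows the counter at about (267,235), with the reset knob at (242,215), the pivot at (265,225) and the peg at (277,262). The tube in its saddles is near (262,253) and the tray at (376,232). The side view agrees. I'll zoom in and measure.

```bash
cat > h.py <<'E'
import numpy as np,cv2
def unproj(f,px,z=None):
    """pixels -> world; z given: intersect with the plane at that height, else depth."""
    px=np.atleast_2d(np.array(px,float)); T=np.array(f["cam_to_world"])
    n=cv2.undistortPoints(px[:,None],np.array(f["intrinsics"]),np.array(f["dist"]))[:,0]
    r=np.c_[n,np.ones(len(n))]
    if z is None: s=np.array([f["depth"][int(round(v)),int(round(u))] for u,v in px])
    else: s=(z-T[2,3])/(r@T[2,:3])
    return (r*s[:,None])@T[:3,:3].T+T[:3,3]
def proj(f,P):
    T=np.array(f["cam_to_world"]); P=np.atleast_2d(np.array(P,float))
    R=T[:3,:3].T; 
    return cv2.projectPoints(P,cv2.Rodrigues(R)[0],-R@T[:3,3],np.array(f["intrinsics"]),np.array(f["dist"]))[0][:,0]
def cloud(f):
    v,u=np.mgrid[0:480,0:640]; W=unproj2(f,np.c_[u.ravel(),v.ravel()]); return W.reshape(480,640,3)
def unproj2(f,px):
    T=np.array(f["cam_to_world"]); n=cv2.undistortPoints(px[:,None].astype(float),np.array(f["intrinsics"]),np.array(f["dist"]))[:,0]
    return (np.c_[n,np.ones(len(n))]*f["depth"].reshape(-1,1))@T[:3,:3].T+T[:3,3]
E
python3 - <<'E'
from h import *
f=dict(np.load("top0.npz"))
im=f["pixels"][180:290,210:420,::-1]
cv2.imwrite("pics/top0c.png",cv2.resize(im,None,fx=3.8,fy=3.8,interpolation=cv2.INTER_CUBIC))
W=cloud(f); 
print(np.round(W[120:140,400:560].reshape(-1,3).mean(0),1))
# plate: z 8..16 points
sub=W[190:285,215:320].reshape(-1,3); m=(sub[:,2]>7)&(sub[:,2]<17); r=cv2.minAreaRect(sub[m][:,:2].astype(np.float32)); print("plate",r, sub[m][:,2].mean())
sub=W[180:285,340:412].reshape(-1,3); m=(sub[:,2]>25)&(sub[:,2]<55); r=cv2.minAreaRect(sub[m][:,:2].astype(np.float32)); print("tray",r,m.sum())
E
```

```text
[ 883.  -507.8    8.7]
plate ((527.8631591796875, 191.54806518554688), (307.20782470703125, 341.0411376953125), 0.10211808234453201) 11.803570275120897
tray ((538.4171752929688, -160.9530792236328), (261.2256164550781, 129.1558837890625), 7.478832721710205) 426
```

View pics/top0c.png

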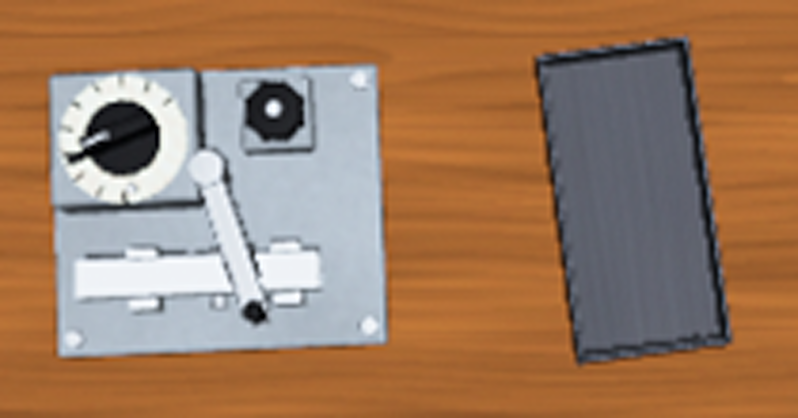

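The crop shows the parts clearly:
- Plate corners at (376,64), (386,342) and (58,356).
- Knob axis at (122,140), with its nose at (68,158).
- Pivot at (205,165) and peg top at (255,313).
- Tube spanning (74,278) to (321,268).
- Tray corners at (535,57), (688,38), (732,342) and (578,365).

Next I'll fit the poses.

```bash
cat > fit.py <<'E'
from h import *
from scipy.optimize import least_squares
f=dict(np.load("top0.npz"))
c2p=lambda c:(np.array(c,float)+.5)/3.8-.5+[210,180]
def fit(M,px,x0):
    M=np.array(M,float)
    def place(p): c,s=np.cos(p[2]),np.sin(p[2]); return np.c_[p[0]+c*M[:,0]-s*M[:,1],p[1]+s*M[:,0]+c*M[:,1],M[:,2]]
    r=least_squares(lambda p:(proj(f,place(p))-px).ravel(),x0); return r.x,r.fun.reshape(-1,2)
M=[(115,-140,12),(-125,-140,12),(-125,140,12),(-4,132,70),(108,132,70),(50,70,71),(70,-55,64.5)]
px=c2p([(376,64),(386,342),(58,356),(62,208),(50,74),(124,139),(274,110)])
p,res=fit(M,px,[530,190,0]); print("counter",p[:2].round(1),np.degrees(p[2]).round(2)); print(res.round(2).tolist())
t,res=fit([(130,64,45),(130,-64,45),(-130,-64,45),(-130,64,45)],c2p([(535,57),(688,38),(732,342),(578,365)]),[540,-160,.13]); print("tray",t[:2].round(1),np.degrees(t[2]).round(2),res.round(2).tolist())
c,s=np.cos(p[2]),np.sin(p[2]); R=np.array([[c,-s],[s,c]])
for n,q,z in (("nose",(68,158),75),("nose_knobcentre",(122,140),85),("peg",(255,313),136),("pivot",(206,165),95),("tubeL",(75,279),72),("tubeR",(321,268),72)):
    w=unproj(f,c2p([q]),z)[0,:2]; l=R.T@(w-p[:2]); print(n,w.round(1),"local",l.round(1))
for n,l in (("saddle",(-65,0)),("knob",(50,70)),("pivot",(20,0)),("aside peg",(20,-128))): print(n,(R@l+p[:2]).round(1))
E
python3 fit.py
```

```text
counter [538.  187.9] 2.49
[[0.66, -0.24], [0.97, 0.39], [0.3, 0.38], [-2.53, -0.25], [-0.16, -0.16], [0.32, -0.04], [0.48, -0.13]]
tray [ 537.6 -160.9] 7.6 [[0.2, -0.02], [-0.32, -0.28], [-0.02, 0.48], [0.14, -0.18]]
nose [568.4 306.6] local [ 35.6 117.2]
nose_knobcentre [581.9 260.5] local [47.  70.6]
peg [436.2 144.7] local [-103.6  -38.8]
pivot [559.7 189.9] local [21.8  1. ]
tubeL [468.5 299.4] local [-64.6 114.3]
tubeR [477.7  97.1] local [-64.2 -88.2]
saddle [473.1 185.1]
knob [584.9 260. ]
pivot [558.  188.8]
aside peg [563.5  60.9]
```

```bash
sed -i 's/,(-4,132,70),/,/; s/(62,208),//' fit.py; python3 fit.py | grep -v "^\[\["
cat > plan.py <<'E'
import sys,numpy as np
from workcell import env
def plan(tgts):
    """tgts: (x,y,z,yaw,minrows); prints shift/turn in tool units for each leg, evenly split"""
    s=env.state(); p=np.array(s["ee_pos"]); yaw=s["ee_rot"][2]
    print("t",round(s["time_s"],2),"pos",p.round(1),"rot",np.round(s["ee_rot"],1),"w",round(s["gripper_width"],1),"F",np.round(s["force"],1),"q",np.round(s["qpos"]))
    for x,y,z,w,mn in tgts:
        d=np.array([x,y,z])-p; dy=(w-yaw+180)%360-180
        n=int(max(mn,np.ceil(np.linalg.norm(d)/39.5),np.ceil(abs(dy)/6.8)))
        rows=[]
        goal=np.array([x,y,z],float)
        for i in range(n):
            a=np.radians(yaw); e=(goal-p)/(n-i)
            l=np.array([np.cos(a)*e[0]+np.sin(a)*e[1],np.sin(a)*e[0]-np.cos(a)*e[1],-e[2]])/40
            l=np.round(l,2); t=round(-np.radians((w-yaw+180)%360-180)/(n-i)/.12,2)
            l0=l*40; p=p+[np.cos(a)*l0[0]+np.sin(a)*l0[1],np.sin(a)*l0[0]-np.cos(a)*l0[1],-l0[2]]
            yaw-=np.degrees(t*.12); rows.append([*map(float,l),t])
        print((x,y,z,w),"rows",n)
        for r in rows: print("  ",r)
plan([tuple(map(float,a.split(","))) for a in sys.argv[1:]])
E
python3 plan.py 436,146,165,92.5,1
```

```text
counter [538.1 189.3] 2.37
tray [ 537.6 -160.9] 7.6 [[0.2, -0.02], [-0.32, -0.28], [-0.02, 0.48], [0.14, -0.18]]
nose [568.4 306.6] local [ 35.1 115.9]
nose_knobcentre [581.9 260.5] local [46.7 69.3]
peg [436.2 144.7] local [-103.7  -40.4]
pivot [559.7 189.9] local [21.6 -0.4]
tubeL [468.5 299.4] local [-65.  112.8]
tubeR [477.7  97.1] local [-64.2 -89.7]
saddle [473.2 186.7]
knob [585.2 261.4]
pivot [558.1 190.2]
aside peg [563.4  62.3]
t 0.1 pos [191.5 541.7 213.2] rot [-179.9   -0.   160.5] w 91.1 F [ 0.2  0.6 -0.2] q [69. 18. 90. -0. 72. -1.]
(436.0, 146.0, 165.0, 92.5) rows 12
   [-0.76, -0.61, 0.1, np.float64(0.82)]
   [-0.81, -0.53, 0.1, np.float64(0.82)]
   [-0.86, -0.45, 0.1, np.float64(0.83)]
   [-0.9, -0.36, 0.1, np.float64(0.82)]
   [-0.93, -0.27, 0.1, np.float64(0.83)]
   [-0.95, -0.18, 0.1, np.float64(0.82)]
   [-0.97, -0.08, 0.1, np.float64(0.83)]
   [-0.97, 0.01, 0.1, np.float64(0.82)]
   [-0.96, 0.11, 0.1, np.float64(0.83)]
   [-0.95, 0.21, 0.1, np.float64(0.82)]
   [-0.92, 0.3, 0.1, np.float64(0.83)]
   [-0.88, 0.38, 0.11, np.float64(0.82)]
```

Request:
send_rows([
  [[-0.76,-0.61,0.1,0.82,1],[-0.81,-0.53,0.1,0.82,1],[-0.86,-0.45,0.1,0.83,1],[-0.9,-0.36,0.1,0.82,1],[-0.93,-0.27,0.1,0.83,1]],
], squeeze=15)

```text
time_s: 0.52
ee_pos: [293.9, 375.3, 193.4]
ee_rot: [-180.0, 0.0, 132.0]
force: [1.0, 0.7, -0.8]
gripper_width: 91.0
gripper_force: 0.0
```

Request:
send_rows([
  [[-0.95,-0.18,0.1,0.82,1],[-0.97,-0.08,0.1,0.83,1],[-0.97,0.01,0.1,0.82,1],[-0.96,0.11,0.1,0.83,1],[-0.95,0.21,0.1,0.82,1]],
])

```text
time_s: 0.93
ee_pos: [395.9, 210.2, 173.6]
ee_rot: [-180.0, -0.0, 103.6]
force: [0.2, 0.1, -1.2]
gripper_width: 91.4
gripper_force: 0.0
```

Request:
send_rows([
  [[-0.92,0.3,0.1,0.83,0.7],[-0.88,0.38,0.1,0.82,0.7],[0,0,0,0,0.7],[0,0,0,0,0.7]],
])

```text
time_s: 1.27
ee_pos: [436.4, 145.0, 165.4]
ee_rot: [-179.9, -0.0, 92.3]
force: [0.5, 1.2, 0.7]
gripper_width: 67.2
gripper_force: 0.0
```

```bash
python3 plan.py 436,145.5,165,92.4,1 436,145.5,102,92.4,2; python3 - <<'E'
from h import *
from workcell import env
for n in ("top","side"):
    f=env.grab_frame(n); cv2.imwrite(f"pics/{n}1.png",f["pixels"][...,::-1]); np.savez(f"{n}1.npz",**{k:np.array(v) for k,v in f.items()})
f=dict(np.load("side0.npz")); a=f["pixels"][170:290,200:360,::-1].copy()
f=dict(np.load("side1.npz")); b=f["pixels"][130:290,200:360,::-1].copy()
P=env.state()["ee_pos"]
k=lambda im:cv2.resize(im,None,fx=2.5,fy=2.5,interpolation=cv2.INTER_CUBIC)
A=k(a);B=k(b)
R=lambda l,c=(538.1,189.3),t=np.radians(2.37):[c[0]+np.cos(t)*l[0]-np.sin(t)*l[1],c[1]+np.sin(t)*l[0]+np.cos(t)*l[1],l[2]]
for l in [(115,-140,12),(-125,-140,12),(-125,140,12),(-103,-39,136),(50,70,114.5),(70,-55,64.5),(-80,-90,72),(-80,-90,42)]:
    q=(proj(f,R(l))[0]+.5-[200,170])*2.5-.5; cv2.circle(A,tuple(q.round().astype(int).tolist()),2,(0,0,255),-1)
q=(proj(f,P)[0]+.5-[200,130])*2.5-.5; cv2.circle(B,tuple(q.round().astype(int).tolist()),2,(0,0,255),-1)
A=np.vstack([A,np.zeros((100,400,3),np.uint8)])
cv2.imwrite("pics/side1c.png",np.hstack([A,B]))
E
```

```text
t 1.27 pos [436.4 145.  165.4] rot [-179.9   -0.    92.3] w 67.2 F [0.5 1.2 0.7] q [ 17.  10. 108.   0.  62.  15.]
(436.0, 145.5, 165.0, 92.4) rows 1
   [0.01, -0.01, 0.01, np.float64(-0.01)]
(436.0, 145.5, 102.0, 92.4) rows 2
   [0.0, 0.0, 0.79, np.float64(-0.0)]
   [0.0, 0.0, 0.79, np.float64(-0.0)]
```

View pics/side1c.png

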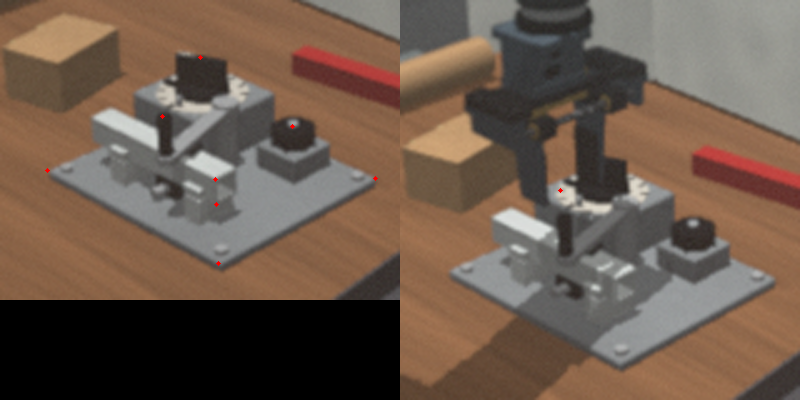

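In the side overlay the fitted points lie on the plate corners, peg top (163,117) and tension knob (292,126). The TCP dot (560,190) lies between the fingertips, so the calibration is good. Next I'll go down and grip the peg.

Request:
send_rows([
  [[0.01,-0.01,0.79,0,0.7],[0,0,0.79,0,0.7],[0,0,0,0,0.1],[0,0,0,0,0],[0,0,0,0,0]],
], squeeze=15)

```text
time_s: 1.78
ee_pos: [436.2, 148.2, 104.0]
ee_rot: [179.9, -0.0, 92.7]
force: [0.2, -0.8, 1.1]
gripper_width: 46.4
gripper_force: 0.0
```

Request:
send_rows([
  [[0,0,0,0,0],[0,0,0,0,0]],
])

```text
time_s: 1.95
ee_pos: [436.7, 147.6, 104.3]
ee_rot: [179.8, -0.1, 92.6]
force: [-0.6, -0.1, 0.0]
gripper_width: 33.6
gripper_force: 0.0
```

Request:
send_rows([
  [[0,0,0,0,0],[0,0,0,0,0],[0,0,0,0,0]],
])

```text
time_s: 2.2
ee_pos: [436.3, 147.1, 103.3]
ee_rot: [179.9, -0.0, 92.5]
force: [0.1, 0.0, 2.1]
gripper_width: 15.3
gripper_force: 15.0
```

```bash
python3 - <<'E'
import numpy as np
from workcell import env
s=env.state();p=s["ee_pos"];print(p,s["gripper_width"],s["gripper_force"],s["force"])
a=np.radians(92.5); T=np.array([[np.cos(a),np.sin(a)],[np.sin(a),-np.cos(a)]])
piv=np.array([558.1,190.2]); d=p[:2]-piv; print("r",np.hypot(*d),np.degrees(np.arctan2(-d[1],-d[0])))
th=np.radians(np.r_[20.4:92.4:10j]); q=np.c_[-np.cos(th),-np.sin(th)]*128
print(np.round(np.diff(q,axis=0)@T.T/40,2).tolist(), (q+piv)[-1])
E
```

```text
[436.32763319 147.06980276 103.32226098] 15.320719564811352 15.000874400138855 [0.1051295  0.04976291 2.05491888]
r 129.18484134220964 19.503486993323246
[[-0.41, 0.17], [-0.39, 0.22], [-0.35, 0.27], [-0.31, 0.32], [-0.26, 0.36], [-0.21, 0.39], [-0.15, 0.42], [-0.09, 0.44], [-0.03, 0.45]] [563.46008368  62.31227775]
```

Request:
send_rows([
  [[-0.41,0.17,0,0,0],[-0.39,0.22,0,0,0],[-0.35,0.27,0,0,0],[-0.31,0.32,0,0,0]],
])

```text
time_s: 2.53
ee_pos: [474.5, 88.5, 103.2]
ee_rot: [-179.6, 0.1, 92.6]
force: [-7.3, -4.8, 10.5]
gripper_width: 15.3
gripper_force: 15.0
```

Request:
send_rows([
  [[-0.26,0.36,0,0,0],[-0.21,0.39,0,0,0],[-0.15,0.42,0,0,0],[-0.09,0.42,0,0,0]],
])

```text
time_s: 2.87
ee_pos: [540.7, 61.4, 102.9]
ee_rot: [-179.7, 0.3, 92.6]
force: [-3.7, -3.6, 3.8]
gripper_width: 15.4
gripper_force: 15.0
```

```bash
python3 plan.py 563.5,62.3,103,92.5,1
```

```text
t 2.87 pos [540.7  61.4 102.9] rot [-179.7    0.3   92.6] w 15.4 F [-3.7 -3.6  3.8] q [  5.  21. 103.  -0.  56.   3.]
(563.5, 62.3, 103.0, 92.5) rows 1
   [-0.0, 0.57, -0.0, np.float64(0.01)]
```

Request:
send_rows([
  [[0,0.35,0,0,0],[0,0.25,0,0,0],[0,0.08,0,0,0]],
])

```text
time_s: 3.12
ee_pos: [562.4, 62.0, 102.4]
ee_rot: [-178.9, 0.4, 92.6]
force: [-20.8, -10.7, 16.5]
gripper_width: 15.5
gripper_force: 15.0
```

Request:
send_rows([
  [[0,0.08,0,0,0],[0,0,0,0,0]],
])

```text
time_s: 3.28
ee_pos: [562.4, 62.0, 102.3]
ee_rot: [-178.6, 0.4, 92.6]
force: [-22.3, -10.9, 15.9]
gripper_width: 15.4
gripper_force: 15.0
```

Request:
send_rows([
  [[0,0,0,0,0.6],[0,0,0,0,0.6],[0,-0.1,0,0,0.6],[0,-0.05,0,0,0.6],[0,0,0,0,0.6]],
])

```text
time_s: 3.7
ee_pos: [566.5, 65.9, 102.9]
ee_rot: [180.0, -0.0, 92.5]
force: [0.8, 0.4, 0.2]
gripper_width: 46.3
gripper_force: 0.0
```

Request:
send_rows([
  [[0,0,-0.6,0,0.6],[0,0,-0.8,0,0.6],[0,0,-0.6,0,0.6]],
])

```text
time_s: 3.95
ee_pos: [567.4, 66.1, 184.5]
ee_rot: [179.9, -0.0, 92.5]
force: [0.2, 0.5, 0.2]
gripper_width: 54.8
gripper_force: 0.0
```

```bash
python3 plan.py 473,200,160,92.4,1 473,200,47,92.4,3;
```

```text
t 3.95 pos [567.4  66.1 184.5] rot [179.9  -0.   92.5] w 54.8 F [0.2 0.5 0.2] q [ 5. 19. 93.  0. 68.  3.]
(473.0, 200.0, 160.0, 92.4) rows 5
   [0.69, -0.44, 0.12, np.float64(0.0)]
   [0.69, -0.44, 0.12, np.float64(0.01)]
   [0.69, -0.44, 0.12, np.float64(0.0)]
   [0.69, -0.45, 0.13, np.float64(0.01)]
   [0.69, -0.44, 0.12, np.float64(0.0)]
(473.0, 200.0, 47.0, 92.4) rows 3
   [-0.0, -0.0, 0.94, np.float64(0.0)]
   [-0.0, -0.0, 0.94, np.float64(0.0)]
   [-0.0, -0.0, 0.95, np.float64(0.0)]
```

Request:
send_rows([
  [[0.68,-0.44,0.12,0,0.6],[0.68,-0.44,0.12,0,0.6],[0.68,-0.44,0.12,0.01,0.6],[0.68,-0.44,0.12,0.01,0.6],[0.68,-0.44,0.12,0,0.6]],
])

```text
time_s: 4.37
ee_pos: [472.3, 199.3, 158.9]
ee_rot: [179.9, -0.0, 92.4]
force: [0.8, 0.6, 1.0]
gripper_width: 54.8
gripper_force: 0.0
```

```bash
python3 - <<'E'
from h import *
from workcell import env
f=env.grab_frame("top");g=env.grab_frame("side")
A=cv2.resize(f["pixels"][180:290,200:330,::-1],(390,330),interpolation=cv2.INTER_CUBIC);B=cv2.resize(g["pixels"][130:290,200:360,::-1],(400,400),interpolation=cv2.INTER_CUBIC)
A=np.vstack([A,np.zeros((70,390,3),np.uint8)]); cv2.imwrite("pics/two2.png",np.hstack([A,B]))
E
python3 plan.py 473,198,47,92.4,3
```

```text
t 4.47 pos [470.1 200.8 158.3] rot [-1.799e+02 -1.000e-01  9.270e+01] w 55.0 F [-0.2 -0.4 -0.2] q [ 22.  15. 103.   0.  62.  19.]
(473.0, 198.0, 47.0, 92.4) rows 3
   [-0.02, 0.02, 0.93, np.float64(0.01)]
   [-0.03, 0.02, 0.93, np.float64(0.01)]
   [-0.02, 0.03, 0.92, np.float64(0.02)]
```

View pics/two2.png

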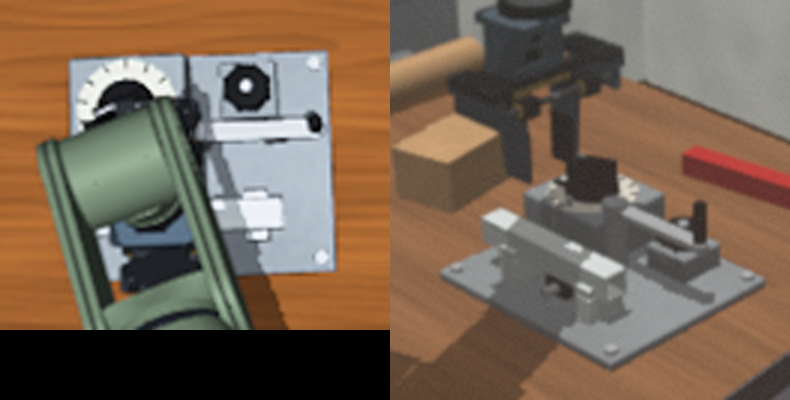

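The hold-down arm now lies fully aside (top crop: bar from (200,130) to the peg at (315,122)). The tube is untouched in its saddles, so I'll go down to it.

Request:
send_rows([
  [[-0.05,0.06,0.7,0,0.6],[-0.02,0.01,0.8,0,0.6],[0,0,0.8,0,0.6],[0,0,0.48,0,0.6],[0,0,0,0,0.6]],
], squeeze=30)

```text
time_s: 4.88
ee_pos: [473.6, 193.8, 44.0]
ee_rot: [-179.6, 0.1, 92.4]
force: [-0.6, -0.8, -0.0]
gripper_width: 54.6
gripper_force: 0.0
```

Request:
send_rows([
  [[0,0,0,0,0.2],[0,0,0,0,0.2],[0,0,0,0,0.2],[0,0,0,0,0.2],[0,0,0,0,0.2]],
])

```text
time_s: 5.3
ee_pos: [473.4, 195.2, 48.8]
ee_rot: [-179.8, -0.0, 92.4]
force: [-7.7, 1.9, 4.8]
gripper_width: 29.6
gripper_force: 30.0
```

Request:
send_rows([
  [[0,0,-0.2,0,0.2],[0,0,-0.3,0,0.2],[0,0,-0.5,0,0.2],[0,0,-0.6,0,0.2],[0,0,-0.6,0,0.2]],
])

```text
time_s: 5.72
ee_pos: [476.3, 195.2, 137.7]
ee_rot: [179.9, -0.0, 92.4]
force: [0.7, -0.0, -1.1]
gripper_width: 29.8
gripper_force: 30.0
```

Request:
send_rows([
  [[0,0,-0.6,0,0.2],[0,0,-0.6,0,0.2],[0,0,-0.4,0,0.2],[0,0,0,0,0.2]],
])

```text
time_s: 6.05
ee_pos: [478.6, 196.1, 204.8]
ee_rot: [179.4, -0.2, 92.4]
force: [0.4, 1.2, -0.6]
gripper_width: 29.8
gripper_force: 30.0
```

```bash
python3 plan.py 538,-162,180,7.6,16
```

```text
t 6.05 pos [478.6 196.1 204.8] rot [179.4  -0.2  92.4] w 29.8 F [ 0.4  1.2 -0.6] q [21. 13. 98. -0. 68. 19.]
(538.0, -162.0, 180.0, 7.6) rows 16
   [-0.56, 0.07, 0.04, np.float64(0.77)]
   [-0.55, 0.12, 0.04, np.float64(0.77)]
   [-0.54, 0.17, 0.04, np.float64(0.77)]
   [-0.52, 0.22, 0.04, np.float64(0.77)]
   [-0.5, 0.27, 0.04, np.float64(0.77)]
   [-0.47, 0.31, 0.04, np.float64(0.77)]
   [-0.44, 0.36, 0.04, np.float64(0.77)]
   [-0.41, 0.4, 0.04, np.float64(0.77)]
   [-0.37, 0.43, 0.04, np.float64(0.77)]
   [-0.33, 0.46, 0.04, np.float64(0.77)]
   [-0.28, 0.49, 0.04, np.float64(0.77)]
   [-0.24, 0.52, 0.04, np.float64(0.77)]
   [-0.19, 0.54, 0.03, np.float64(0.77)]
   [-0.14, 0.55, 0.04, np.float64(0.77)]
   [-0.09, 0.56, 0.03, np.float64(0.78)]
   [-0.04, 0.57, 0.04, np.float64(0.77)]
```

Request:
send_rows([
  [[-0.56,0.07,0.04,0.77,0.2],[-0.55,0.12,0.04,0.77,0.2],[-0.54,0.17,0.04,0.77,0.2],[-0.52,0.22,0.04,0.77,0.2],[-0.5,0.27,0.04,0.77,0.2]],
])

```text
time_s: 6.47
ee_pos: [494.1, 82.5, 191.1]
ee_rot: [180.0, 0.0, 65.7]
force: [1.1, 0.0, -1.5]
gripper_width: 29.6
gripper_force: 30.0
```

Request:
send_rows([
  [[-0.47,0.31,0.04,0.77,0.2],[-0.44,0.36,0.04,0.77,0.2],[-0.41,0.4,0.04,0.77,0.2],[-0.37,0.43,0.04,0.77,0.2],[-0.33,0.46,0.04,0.77,0.2]],
])

```text
time_s: 6.88
ee_pos: [512.8, -29.6, 183.1]
ee_rot: [180.0, -0.0, 39.2]
force: [0.8, 0.2, -0.8]
gripper_width: 29.7
gripper_force: 30.0
```

Request:
send_rows([
  [[-0.28,0.49,0.04,0.77,0.2],[-0.24,0.52,0.04,0.77,0.2],[-0.19,0.54,0.03,0.77,0.2],[-0.14,0.55,0.04,0.77,0.2],[-0.09,0.56,0.03,0.78,0.2]],
])

```text
time_s: 7.3
ee_pos: [531.3, -141.8, 175.7]
ee_rot: [180.0, 0.0, 12.6]
force: [-0.1, 0.5, -2.2]
gripper_width: 29.8
gripper_force: 30.0
```

Request:
send_rows([
  [[-0.04,0.57,0.04,0.77,0.2],[0,0,0,0,0.2],[0,0,0,0,0.2],[0,0,0,0,0.2]],
])

```text
time_s: 7.63
ee_pos: [534.6, -162.7, 174.3]
ee_rot: [-180.0, 0.0, 7.7]
force: [-0.4, 0.5, -1.7]
gripper_width: 30.1
gripper_force: 30.0
```

```bash
python3 - <<'E'
from h import *
from workcell import env
f=env.grab_frame("top");g=env.grab_frame("side")
A=cv2.resize(f["pixels"][170:300,330:430,::-1],(308,400),interpolation=cv2.INTER_CUBIC);B=cv2.resize(g["pixels"][130:330,240:440,::-1],(400,400),interpolation=cv2.INTER_CUBIC)
cv2.imwrite("pics/two3.png",np.hstack([A,B]))
E
python3 plan.py 538,-161,90,7.6,3 538,-161,16,7.6,3
```

```text
t 7.73 pos [ 534.8 -162.3  174.6] rot [-180.     0.     7.7] w 29.8 F [-0.1  0.7 -1.4] q [-18.  18.  95.   0.  66.  64.]
(538.0, -161.0, 90.0, 7.6) rows 3
   [0.03, -0.01, 0.71, np.float64(0.0)]
   [0.03, -0.01, 0.7, np.float64(0.01)]
   [0.02, -0.0, 0.71, np.float64(0.0)]
(538.0, -161.0, 16.0, 7.6) rows 3
   [0.0, -0.0, 0.62, np.float64(0.0)]
   [0.0, -0.0, 0.61, np.float64(0.0)]
   [0.0, -0.0, 0.62, np.float64(0.0)]
```

View pics/two3.png

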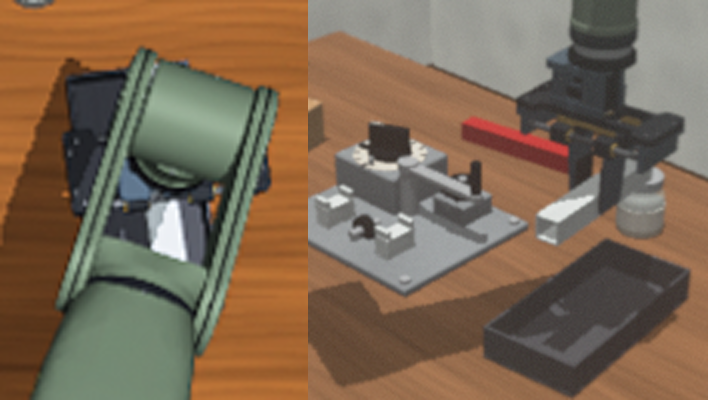

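The tube is held level along the tray, over its middle. I'll lower it gently.

Request:
send_rows([
  [[0.08,-0.02,0.7,0,0.2],[0,0,0.7,0,0.2],[0,0,0.8,0,0.2],[0,0,0.7,0,0.2],[0,0,0.5,0,0.2]],
])

```text
time_s: 8.15
ee_pos: [536.8, -160.4, 36.5]
ee_rot: [-179.9, 0.1, 7.7]
force: [-0.3, -0.3, -1.5]
gripper_width: 30.1
gripper_force: 30.0
```

Request:
send_rows([
  [[0,0,0.1,0,0.2],[0,0,0,0,0.2],[0,0,0,0,0.2]],
])

```text
time_s: 8.4
ee_pos: [539.1, -161.7, 35.8]
ee_rot: [180.0, -0.1, 7.7]
force: [-0.5, -0.3, -1.0]
gripper_width: 30.1
gripper_force: 30.0
```

Request:
send_rows([
  [[0,0,0.2,0,0.2],[0,0,0.15,0,0.2],[0,0,0.12,0,0.2],[0,0,0,0,0.2],[0,0,0,0,0.2]],
])

```text
time_s: 8.82
ee_pos: [538.0, -161.9, 15.8]
ee_rot: [-180.0, 0.0, 7.6]
force: [-0.3, 0.1, -1.4]
gripper_width: 29.9
gripper_force: 30.0
```

Request:
send_rows([
  [[0,0,0.05,0,0.2],[0,0,0.05,0,0.2],[0,0,0,0,0.2],[0,0,0,0,0.2]],
])

```text
time_s: 9.15
ee_pos: [538.0, -161.9, 11.9]
ee_rot: [-180.0, 0.0, 7.6]
force: [0.6, 1.0, -1.2]
gripper_width: 29.8
gripper_force: 30.0
```

Request:
send_rows([
  [[0,0,0.03,0,0.2],[0,0,0.03,0,0.2],[0,0,0,0,0.2],[0,0,0,0,0.2]],
])

```text
time_s: 9.48
ee_pos: [538.4, -162.0, 10.8]
ee_rot: [180.0, -0.0, 7.6]
force: [-2.4, 0.6, 7.8]
gripper_width: 29.6
gripper_force: 30.0
```

Contact with the floor (8 N). I'll release and lift.

Request:
send_rows([
  [[0,0,0,0,0.4],[0,0,0,0,0.5],[0,0,0,0,0.6],[0,0,0,0,0.6],[0,0,0,0,0.6]],
])

```text
time_s: 9.9
ee_pos: [538.1, -161.9, 9.4]
ee_rot: [-180.0, 0.0, 7.6]
force: [-0.5, 0.3, -0.2]
gripper_width: 54.6
gripper_force: 0.0
```

Request:
send_rows([
  [[0,0,-0.3,0,0.6],[0,0,-0.7,0,0.6],[0,0,-0.95,0,0.6],[0,0,-0.95,0,0.6],[0,0,-0.95,0,0.6]],
])

```text
time_s: 10.32
ee_pos: [537.6, -161.8, 164.9]
ee_rot: [-180.0, 0.0, 7.6]
force: [0.6, 1.2, -0.2]
gripper_width: 54.4
gripper_force: 0.0
```

```bash
python3 plan.py 585,261,165,109,19
```

```text
t 10.32 pos [ 537.6 -161.8  164.9] rot [-180.     0.     7.6] w 54.4 F [ 0.6  1.2 -0.2] q [-18.  19.  96.   0.  65.  64.]
(585.0, 261.0, 165.0, 109.0) rows 19
   [0.14, -0.54, -0.0, np.float64(-0.78)]
   [0.19, -0.53, -0.0, np.float64(-0.78)]
   [0.23, -0.51, -0.0, np.float64(-0.78)]
   [0.28, -0.48, -0.0, np.float64(-0.78)]
   [0.32, -0.46, -0.0, np.float64(-0.78)]
   [0.37, -0.42, -0.0, np.float64(-0.77)]
   [0.4, -0.39, -0.0, np.float64(-0.78)]
   [0.44, -0.35, -0.0, np.float64(-0.77)]
   [0.47, -0.31, -0.0, np.float64(-0.78)]
   [0.49, -0.26, -0.0, np.float64(-0.77)]
   [0.52, -0.21, -0.0, np.float64(-0.78)]
   [0.53, -0.17, -0.0, np.float64(-0.77)]
   [0.55, -0.12, -0.0, np.float64(-0.78)]
   [0.56, -0.06, -0.0, np.float64(-0.77)]
   [0.56, -0.01, -0.0, np.float64(-0.78)]
   [0.56, 0.04, -0.0, np.float64(-0.77)]
   [0.55, 0.09, -0.0, np.float64(-0.78)]
   [0.54, 0.14, -0.0, np.float64(-0.77)]
   [0.53, 0.19, -0.0, np.float64(-0.78)]
```

Request:
send_rows([
  [[0.14,-0.54,0,-0.78,0.6],[0.19,-0.53,0,-0.78,0.6],[0.23,-0.51,0,-0.78,0.6],[0.28,-0.48,0,-0.78,0.6],[0.32,-0.46,0,-0.78,0.6]],
])

```text
time_s: 10.73
ee_pos: [550.5, -49.8, 163.5]
ee_rot: [-180.0, -0.0, 34.7]
force: [1.0, -0.9, 0.2]
gripper_width: 54.7
gripper_force: 0.0
```

Request:
send_rows([
  [[0.37,-0.42,0,-0.77,0.6],[0.4,-0.39,0,-0.78,0.6],[0.44,-0.35,0,-0.77,0.6],[0.47,-0.31,0,-0.78,0.6],[0.49,-0.26,0,-0.77,0.6]],
])

```text
time_s: 11.15
ee_pos: [562.8, 61.6, 163.4]
ee_rot: [-180.0, 0.0, 61.3]
force: [-0.2, -0.2, -0.6]
gripper_width: 54.7
gripper_force: 0.0
```

```bash
python3 plan.py 585,261,165,110,9; python3 - <<'E'
from h import *
from workcell import env
f=env.grab_frame("top");g=env.grab_frame("side")
A=cv2.resize(f["pixels"][185:295,210:420,::-1],None,fx=3.8,fy=3.8,interpolation=cv2.INTER_CUBIC);B=cv2.resize(g["pixels"][180:330,220:440,::-1],None,fx=1.1,fy=1.1)
cv2.imwrite("pics/two4.png",np.vstack([A,np.pad(B,((0,0),(0,A.shape[1]-B.shape[1]),(0,0)))])[:, :800])
E
```

```text
t 11.15 pos [562.8  61.6 163.4] rot [-180.     0.    61.3] w 54.7 F [-0.2 -0.2 -0.6] q [ 5. 20. 95.  0. 65. 34.]
(585.0, 261.0, 165.0, 110.0) rows 9
   [0.52, -0.21, -0.0, np.float64(-0.79)]
   [0.53, -0.16, -0.01, np.float64(-0.79)]
   [0.55, -0.11, -0.0, np.float64(-0.79)]
   [0.55, -0.06, -0.01, np.float64(-0.79)]
   [0.56, -0.01, -0.0, np.float64(-0.78)]
   [0.55, 0.05, -0.01, np.float64(-0.79)]
   [0.55, 0.1, -0.0, np.float64(-0.78)]
   [0.54, 0.15, -0.01, np.float64(-0.79)]
   [0.52, 0.19, -0.0, np.float64(-0.78)]
```

View pics/two4.png

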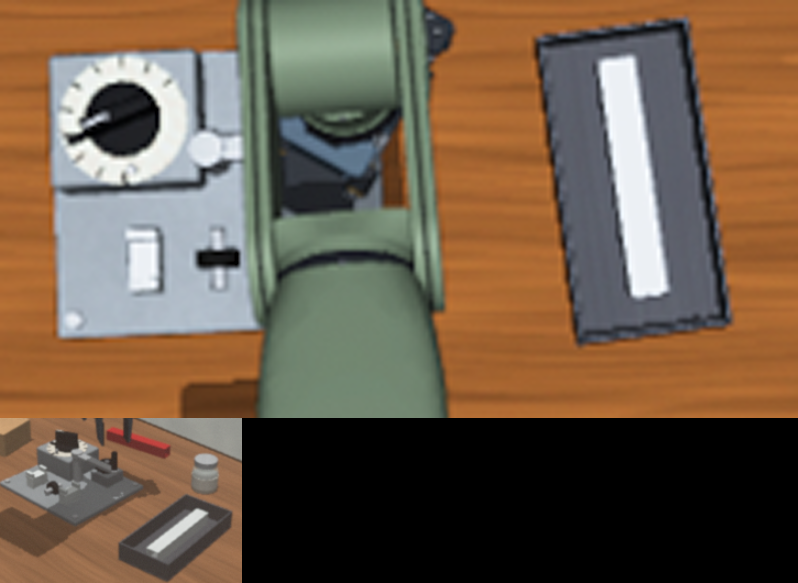

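The tube lies flat in the tray, from (617,58) to (648,297). The knob's nose still points to (68,138) from its centre at (124,120). I'll go on to the knob.

Request:
send_rows([
  [[0.52,-0.21,0,-0.79,0.5],[0.53,-0.16,0,-0.79,0.5],[0.55,-0.11,0,-0.79,0.5],[0.55,-0.06,0,-0.79,0.5],[0.56,-0.01,0,-0.78,0.5]],
])

```text
time_s: 11.67
ee_pos: [575.9, 171.3, 163.4]
ee_rot: [-180.0, 0.0, 88.3]
force: [0.7, -0.6, 0.2]
gripper_width: 45.4
gripper_force: 0.0
```

Request:
send_rows([
  [[0.55,0.05,0,-0.79,0.5],[0.55,0.1,0,-0.78,0.5],[0.54,0.15,0,-0.79,0.5],[0.52,0.19,0,-0.78,0.5],[0,0,0,0,0.5]],
])

```text
time_s: 12.08
ee_pos: [586.4, 262.6, 163.1]
ee_rot: [179.9, -0.1, 109.9]
force: [0.8, -0.0, 0.0]
gripper_width: 45.5
gripper_force: 0.0
```

Request:
send_rows([
  [[0,0,0,0,0.5],[0,0,0,0,0.5]],
])

```text
time_s: 12.25
ee_pos: [585.8, 258.6, 163.3]
ee_rot: [-179.9, 0.0, 109.6]
force: [-0.2, 0.4, 0.4]
gripper_width: 45.7
gripper_force: 0.0
```

```bash
python3 plan.py 585,261,125,110,1 585,261,86,110,2
```

```text
t 12.25 pos [585.8 258.6 163.3] rot [-179.9    0.   109.6] w 45.7 F [-0.2  0.4  0.4] q [23. 26. 85. -0. 69.  3.]
(585.0, 261.0, 125.0, 110.0) rows 1
   [0.06, 0.0, 0.96, np.float64(-0.06)]
(585.0, 261.0, 86.0, 110.0) rows 2
   [0.0, 0.0, 0.49, np.float64(0.0)]
   [0.0, 0.0, 0.48, np.float64(0.0)]
```

Request:
send_rows([
  [[0.04,0,0.6,-0.03,0.5],[0,0,0.6,0,0.5],[0,0,0.5,0,0.5],[0,0,0.22,0,0.5],[0,0,0,0,0.5]],
], squeeze=25)

```text
time_s: 12.67
ee_pos: [584.0, 259.3, 84.5]
ee_rot: [-179.7, 0.0, 109.8]
force: [0.0, 0.2, 0.0]
gripper_width: 45.5
gripper_force: 0.0
```

Request:
send_rows([
  [[0,0,0,0,0.5],[0,0,0,0,0.5]],
])

```text
time_s: 12.83
ee_pos: [586.5, 261.1, 88.3]
ee_rot: [179.8, -0.0, 109.9]
force: [-0.8, -0.7, 0.1]
gripper_width: 45.7
gripper_force: 0.0
```

Request:
send_rows([
  [[0,0,0.03,0,0],[0,0,0,0,0],[0,0,0,0,0],[0,0,0,0,0],[0,0,0,0,0]],
])

```text
time_s: 13.25
ee_pos: [584.3, 261.1, 85.8]
ee_rot: [-179.9, -0.0, 109.9]
force: [-6.3, -0.8, 3.9]
gripper_width: 15.0
gripper_force: 2.7
```

Request:
send_rows([
  [[0,0,0,0,0],[0,0,0,0,0]],
])

```text
time_s: 13.42
ee_pos: [583.9, 261.0, 85.8]
ee_rot: [-179.8, -0.0, 109.9]
force: [-4.8, -1.2, 4.4]
gripper_width: 14.0
gripper_force: 25.0
```

```bash
python3 -c "
from workcell import env
s=env.state();print(s['ee_pos'],s['ee_rot'],s['force'],s['torque'],s['gripper_width'],s['gripper_force'])"
```

```text
[583.85096055 261.03485086  85.76850761] [-1.79821951e+02 -2.86053689e-02  1.09921019e+02] [-4.77919277 -1.23128801  4.41076759] [-0.18125159  0.91901991 -0.09973159] 14.014259524355202 25.00076562166214
```

Request:
send_rows([
  [[0,0,0,-0.8,0],[0,0,0,-0.9,0],[0,0,0,-0.9,0],[0,0,0,-0.9,0],[0,0,0,-0.9,0]],
])

```text
time_s: 13.83
ee_pos: [584.2, 261.3, 85.8]
ee_rot: [-179.9, -0.1, 140.5]
force: [-5.3, 0.4, 4.4]
gripper_width: 13.5
gripper_force: 25.0
```

Request:
send_rows([
  [[0,0,0,-0.9,0],[0,0,0,-0.9,0],[0,0,0,-0.9,0],[0,0,0,-0.9,0],[0,0,0,-0.9,0]],
])

```text
time_s: 14.25
ee_pos: [584.4, 261.7, 85.7]
ee_rot: [180.0, -0.1, 171.4]
force: [-3.5, 1.3, 3.4]
gripper_width: 14.1
gripper_force: 25.0
```

```bash
python3 -c "
from workcell import env
s=env.state();print(s['ee_pos'],s['ee_rot'],s['force'],s['torque'],s['gripper_width'],s['gripper_force'])"
```

```text
[584.3870258  261.69151717  85.7441012 ] [ 1.79975841e+02 -1.10546821e-01  1.71404601e+02] [-3.50721127  1.26794344  3.41703175] [ 0.17399286  0.78339005 -0.13290619] 14.061953594732874 25.0016051530838
```

Request:
send_rows([
  [[0,0,0,-0.4,0],[0,0,0,-0.4,0],[0,0,0,-0.4,0],[0,0,0,-0.3,0],[0,0,0,0,0]],
])

```text
time_s: 14.67
ee_pos: [584.4, 261.8, 85.8]
ee_rot: [180.0, -0.1, -178.5]
force: [-5.2, 3.0, 3.7]
gripper_width: 13.9
gripper_force: 25.0
```

```bash
python3 -c "
from workcell import env
s=env.state();print(s['ee_rot'],s['force'],s['torque'],s['gripper_width'],s['qpos'][5])"
```

```text
[ 1.79950847e+02 -9.89288863e-02 -1.78540429e+02] [-5.17206213  2.98451099  3.69821506] [0.25908601 0.87544937 0.02858538] 13.902616302689287 -68.45007121356825
```

Request:
send_rows([
  [[0,0,0,-0.3,0],[0,0,0,0,0]],
])

```text
time_s: 14.83
ee_pos: [584.4, 261.8, 85.8]
ee_rot: [179.9, -0.1, -176.7]
force: [-3.8, 1.2, 3.4]
gripper_width: 13.8
gripper_force: 25.1
```

```bash
python3 -c "
from workcell import env
s=env.state();print(s['ee_rot'],s['force'],s['torque'],s['gripper_width'],s['qpos'][5])"
```

```text
[ 1.79915602e+02 -1.03775273e-01 -1.76657015e+02] [-3.80858883  1.15758492  3.35935037] [ 0.28585876  0.88425805 -0.786653  ] 13.815965568464708 -70.36566139924835
```

The torque jumped to −0.79 N m at yaw 183°, so the knob is at the zero stop. I'll release, lift and check.

Request:
send_rows([
  [[0,0,0,-0.1,0],[0,0,0,0,0],[0,0,0,0,0.5],[0,0,0,0,0.5],[0,0,0,0,0.5]],
])

```text
time_s: 15.25
ee_pos: [586.2, 261.1, 85.5]
ee_rot: [-180.0, 0.1, -175.8]
force: [-0.9, 0.9, 0.1]
gripper_width: 31.3
gripper_force: 0.0
```

Request:
send_rows([
  [[0,0,0,0,0.5],[0,0,0,0,0.5],[0,0,-0.5,0,0.5],[0,0,-0.8,0,0.5],[0,0,-0.9,0,0.5]],
])

```text
time_s: 15.67
ee_pos: [584.4, 260.6, 172.6]
ee_rot: [-179.9, -0.2, -175.8]
force: [0.8, 0.2, -0.2]
gripper_width: 45.5
gripper_force: 0.0
```

Request:
send_rows([
  [[0.6,-0.6,-0.5,0,0.5],[0.6,-0.6,-0.5,0,0.5],[0.6,-0.6,-0.3,0,0.5],[0.6,-0.6,0,0,0.5],[0.6,-0.6,0,0,0.5]],
])

```text
time_s: 16.08
ee_pos: [474.0, 131.8, 226.6]
ee_rot: [180.0, 0.2, -175.8]
force: [0.0, -0.3, 0.5]
gripper_width: 45.3
gripper_force: 0.0
```

```bash
python3 plan.py 400,420,240,180,1 | head -2
```

```text
t 16.08 pos [474.  131.8 226.6] rot [ 180.     0.2 -175.8] w 45.3 F [ 0.  -0.3  0.5] q [ 14.  10.  99.  -0.  71. -80.]
(400.0, 420.0, 240.0, 180.0) rows 8
```

Request:
send_rows([
  [[0.7,-0.7,0,0,0.5],[0.7,-0.7,0,0,0.5],[0.4,-0.7,0,0,0.5],[0,0,0,0,0.5],[0,0,0,0,0.5]],
])

```text
time_s: 16.5
ee_pos: [408.5, 42.8, 226.0]
ee_rot: [180.0, 0.1, -176.0]
force: [0.5, 0.8, 0.4]
gripper_width: 45.6
gripper_force: 0.0
```

```bash
python3 - <<'E'
from h import *
from workcell import env
f=env.grab_frame("top");g=env.grab_frame("side")
A=cv2.resize(f["pixels"][185:275,215:415,::-1],None,fx=4,fy=4,interpolation=cv2.INTER_CUBIC);B=cv2.resize(g["pixels"][140:390,150:550,::-1],(380,238))
cv2.imwrite("pics/two5.png",np.vstack([A,np.pad(B,((0,0),(0,420),(0,0)))]))
print(env.state()["force"],env.state()["ee_pos"])
E
```

```text
[ 1.30046883  0.5544579  -1.2216096 ] [409.62827696  44.08814545 225.85746517]
```

View pics/two5.png

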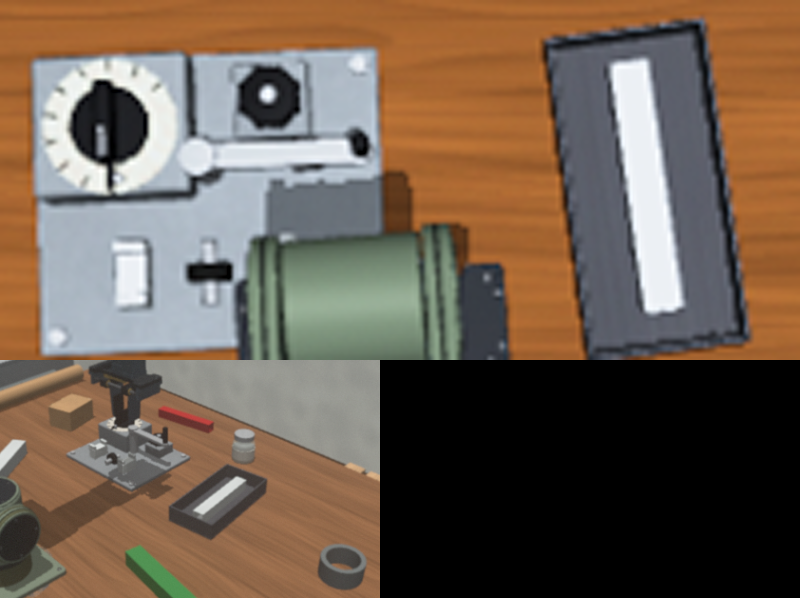

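The top view shows the nose (110,192) resting beside the stop post (118,178), the arm aside with its peg at (357,143), and the tube flat in the tray. The side view shows the tension knob and the other items where they were. Handing in.

```bash
python3 -c "
from workcell import env
print(env.job_done())"
```

```text
the job is handed in; nothing more can be done
None
```

Job handed in at about 17 s: the hold-down arm is swung fully aside, the tube lies flat in the tray, and the reset knob is back at its zero stop and released; no verdict came back.

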